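Take the cap off a trimmer head of unknown thread hand

TASK

The line-trimmer head clamped in the vice needs a new spool: unscrew its round black cap, lift it off and finish still holding the cap in the gripper, clear of everything, roughly a hand's breadth above the head. The marking is worn off, so its thread may be right- or left-handed: feel gently which way it comes loose, trying both ways if need be, and do not wrench the head round in the vice jaws. Leave the other head on its carton, with its cap, and everything else on the bench as they are.

Things in the scene. Friction and masses are not known exactly. Their poses are not given: they have to be found in the camera images.
- vice: grey drill-press vice fixed to the bench, 230 x 130 mm, 62 mm high, gripping the brass hexagon on which the head to be opened sits. Origin on the bench below that head's centre; x points from screw handle to fixed jaw. The jaws resist about 1 N m about the vertical; twisted harder, the head slips round in them
- carton: closed cardboard carton 135 x 135 x 72 mm, fixed, on which the other head sits; origin at the centre of its underside
- head_a_face (a point): centre of the flat grey spool face (97 mm across, 122 mm above the bench, z up) of the first trimmer head, a round black housing 110 mm across, 50 mm high, with two brass eyelets on its sides; x points to one eyelet. The heads look alike; one thread is left-, one right-handed, not known which. Which head is in the vice changes: it is the one right over the vice
- head_b_face (a point): the same point of the second trimmer head, which looks alike and has the opposite thread hand
- head_a_eyelet (a point): one brass eyelet on the side of the first head, 56 mm out from its axis, 13 mm below the spool face: shows whether the head has turned
- head_b_eyelet (a point): the same on the second head
- cap_a_mid (a point): middle (17 mm above its lower rim) of the black screw cap on the first head: fluted, twelve shallow flats, 50 mm across, 34 mm high, 45 g, hollow, open below, over a 20 mm high threaded hub. Its rim sits on the spool face, middle 139 mm above the bench; z up. Grip it across the diameter at any yaw
- cap_b_mid (a point): the same on the second head. Both: coarse two-start thread, 3 mm rise per rad (19 mm per turn). The wrong way the cap meets a hard stop after 0.1 to 0.3 rad; the right way it turns easily (about 0.1 N m or less), climbs after about 0.25 rad, and lifts straight off after about 2.2 rad (125 degrees); turning further does no harm. It cannot be pulled off before that
- bearing: Leave it alone: ball bearing, steel ring 42 mm across, 13 mm high, lying on the bench behind the vice. Origin at its underside
- wrench: Leave it alone: steel spanner 160 mm long, lying on the bench in front of the carton. Origin at its underside
- screwdriver: Leave it alone: screwdriver 200 mm long lying on the bench to the left. Origin at its underside
- line_spool: Leave it alone: refill spool of white trimmer line, 84 mm across and 44 mm high, on the bench to the right. Origin at its underside
- bolt_tray: Leave it alone: grey open tray 100 x 75 x 30 mm with bolts. Origin at its underside
- spray_can: Leave it alone: plain metal spray can 52 mm across, 150 mm high, standing. Origin at its underside
- grease_tin: Leave it alone: white tin with a metal lid, 64 mm across, 50 mm high. Origin at its underside
- small_box: Leave it alone: small closed cardboard box 85 x 60 x 40 mm. Origin at its underside
Mind the look-alikes: they are no part of the job. What is shaped like the part that bears cap_a_mid but pink or purple is not meant.

How it is judged:
By the outcome, as a careful person would: the job done as asked, in the order asked, and still so for the second after the job is handed in, while the arm keeps its last pose, push and grip.
It also fails if it takes over 61 s, if anything falls off the work surface, if the arm or the gripper's body presses on something with over 40 N, if the wrist force passes 120 N, or if a joint passes its speed limit or range.

ROBOT

A 6-joint arm with a two-finger parallel gripper is mounted at the origin on the work surface. World frame = base frame: x ahead of the robot, y to its left, z up, the work surface at z = 0. Lengths are in mm, angles in rad, forces in N, time in s.
With the tool pointing down it reaches from about 275 to 1000 mm from the base axis. Payload 8.4 kg.
Tool frame: the origin (TCP) lies between the finger pads; the fingertips stand 8 mm ahead of it and the grasp point (between the pads) lies 11 mm behind it (tcp_to_tips is the distance from the TCP to the fingertips, in mm); z points along the fingers, y is the line along which they close (so a half turn about z gives the same grasp; the last joint's range is limited). The gripper opens to 85 mm and grips with 20 to 120 N. Pads are 22 mm wide; open, the fingers measure 114 mm over their backs; the gripper's body (76 mm by 85 mm) begins 54 mm behind the grasp point. The pads swing forward as they close: fully open they stand 13 mm farther back than shut.
Start: joints at [1.297, 0.353, 1.633, -0, 1.155, -0.002], TCP at [167.79, 602.059, 239.281] pointing down, gripper open.
Joint ranges: [-2.63, 2.63], [-0.92, 2.1], [0.06, 2.66], [-1.3, 4.44], [0, 2.69], [-3.02, 3.02]. Speed limits (rad/s): [2.22, 2.22, 2.79, 3.14, 3.14, 3.14].

INTERFACE

Orientations are given as [roll, pitch, yaw] about the fixed x, y, z axes, in that order (R = Rz(yaw) Ry(pitch) Rx(roll)).
In Python, from rig import * gives the robot as it stands.
- The arm moves only by the tool step_arm, never from a script. Its argument "motion" is a list of rows, each an object with "claw": the finger opening in mm, from 0 to 85.4; "delta_pos": the shift along the tool's x, y, z in mm, a list of three; "turn": the turn about the tool's z in rad. In form: [{"claw": claw, "delta_pos": [dx, dy, dz], "turn": turn}, ...]. A call has 1 to 8 rows; each row shifts and turns the commanded pose from where the row before left it, along the tool's axes as they then stand; what a row does not reach is not made up. A row lasts 1/12 s, in which the tool goes at most 41.7 mm and 7.16 degrees, less where a joint would pass 70% of its speed; a pose out of reach is approached as far as the arm can. A call is refused whole if a number of a shift passes 41.7 or a number of a turn 0.125, either way. A call with a gripper value outside its range is refused whole. The fingers move at their own pace and stop on an object; "force" is the grip in N (left out, the last holds). Time passes only in rows, so rows that do not move let the fingers close. It gives the time, the measured TCP pose, the force, the opening and the grip force at its end, in the units of the state.
- sense(): the state, without advancing time (a new reading comes with each control period).
- grab_frame(name): name is "side" or "top" or "wrist"; returns a dict with "img" (400x640x3 uint8, red, green, blue), "vertical_fov" (degrees; the focal length in pixels is half the picture's height over the tangent of half this angle, whatever the lens; pixels are square), "cx", "cy" (the principal point, pixels), "D" ([k1, k2, p1, p2, k3] as OpenCV has them; the pictures are not rectified), "R" (3x3) and "t" (3): a world point X has camera coordinates R X + t. Camera axes: x right, y down, z forward; pixel columns grow to the right and rows downward; lengths in mm; the calibration is good to about 2 mm. A picture is of the moment at which its call begins. There is no depth.
- sign_off(): hands the job in; it is judged then, once.
The state is a dict: "clock": time; "qpos": joint angles; "qvel": joint speeds; "joint_efforts": joint torques, N m; "eef_pos": TCP position; "tcp_rot": TCP orientation; "contact_force": force on the tool from outside, world axes, zero at the start; "wrist_torque": the same for the moment, N m; "opening": opening from 0.0 (shut) to 1.0 (fully open); "grasp_force": force on a finger pad.
Only numpy, scipy, OpenCV 4.12 (cv2) and the standard library are available. Lean on these libraries where they do the work, as an engineer would, in place of code of your own. Each camera call takes 0.05 s, during which the arm holds its last target. There are 200 camera calls.

## Working session

There is one attempt and no reset: what is moved stays moved. The work goes in short steps, Python scripts to look and compute and a tool call to move; the robot and the scene stay as the last step left them, time stands still between calls to the robot, and variables do not carry over. Pictures are saved under pics/ and viewed, at most 10 in all, crops included, and the job is handed in when it is done.

Besides the shell and the picture viewer there is one more tool, called after "Request:" as a command line: name --argument value ..., lists and objects as JSON in quotes. step_arm: Moves the arm, as the interface text tells. Its arguments: {"type":"object","properties":{"motion":{"type":"array","items":{"type":"object","properties":{"claw":{"type":"number"},"delta_pos":{"type":"array","items":{"type":"number"}},"turn":{"type":"number"}}}},"force":{"type":"number"}},"required":["motion"]}

```bash
mkdir -p pics
cat > h.py <<'E'
from rig import *
import numpy as np, cv2, pickle
def snap(n,tag):
    f=grab_frame(n); cv2.imwrite(f'pics/{tag}.png',f['img'][...,::-1]); pickle.dump(f,open(f'pics/{tag}.pkl','wb')); return f
def KD(f):
    fl=200/np.tan(np.radians(f['vertical_fov'])/2)
    return np.array([[fl,0,f['cx']],[0,fl,f['cy']],[0,0,1.]]),np.array(f['D'],float)
def onz(f,uv,z):
    K,D=KD(f); p=cv2.undistortPoints(np.array([[uv]],float),K,D)[0,0]
    R=np.array(f['R']);t=np.array(f['t']); c=-R.T@t; d=R.T@np.array([p[0],p[1],1]); return c+d*(z-c[2])/d[2]
def proj(f,X):
    K,D=KD(f); return cv2.projectPoints(np.array([X],float),cv2.Rodrigues(np.array(f['R'],float))[0],np.array(f['t'],float),K,D)[0].reshape(-1,2)[0]
E
python3 - <<'E'
from h import *
a=snap('top','top0');b=snap('side','side0')
cv2.imwrite('pics/both.png',cv2.resize(np.vstack([a['img'],b['img']])[...,::-1],(480,600)))
s=sense();print(s)
for f in(a,b): print(-np.array(f['R']).T@f['t'])
E
```

```text
{'clock': 0.1, 'qpos': array([ 1.29660988e+00,  3.53568744e-01,  1.63406496e+00,  3.75734067e-06,
        1.15520925e+00, -2.39986195e-03]), 'qvel': array([-0.00074871, -0.00137265, -0.00139832, -0.00265455, -0.00109106,
       -0.00055581]), 'joint_efforts': array([ 1.47556060e-03, -6.06352186e+01, -3.42819715e+01,  1.80413099e-04,
        3.98091550e-03,  3.13364694e-05]), 'eef_pos': array([167.66729646, 601.65108116, 238.64086593]), 'tcp_rot': array([-3.14034237e+00, -6.43614830e-06,  2.86980455e+00]), 'contact_force': array([ 0.0878509 , -0.59318821, -0.46703927]), 'wrist_torque': array([ 0.01477052, -0.02849837,  0.01770278]), 'grasp_force': 0.0, 'opening': 1.0021359791787752}
[ 345.00989746  -18.71770242 1289.97597537]
[ 250.08604431 -698.33820939  589.09696695]
```

View pics/top0.png

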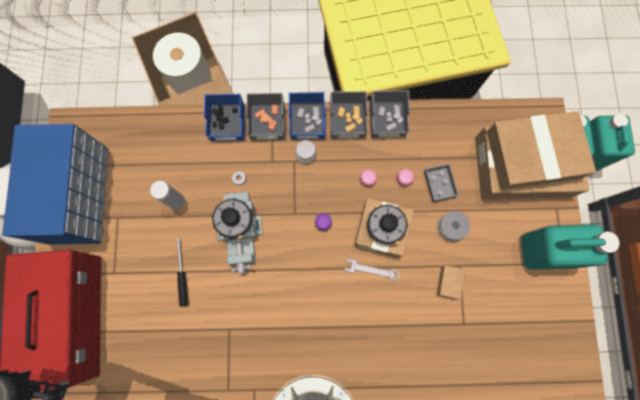

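View pics/side0.png

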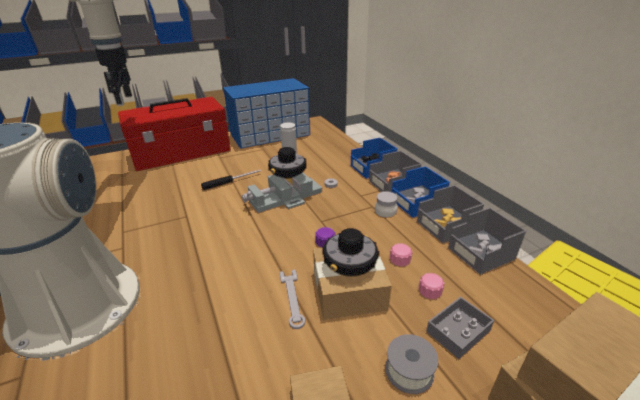

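Candidate caps are at top-view pixels (231,217), on the head over the grey vice, and (387,223), on the carton head. The loose pink and purple caps at (369,178), (405,177) and (323,222) are decoys. The one over the vice fits the task, so I'll confirm it in an enlarged crop and measure it.

Run:
```python
import pickle
from h import *
a=pickle.load(open('pics/top0.pkl','rb'));b=pickle.load(open('pics/side0.pkl','rb'))
c1=cv2.resize(a['img'][175:280,180:280],(0,0),fx=4,fy=4,interpolation=3)
c2=cv2.resize(b['img'][140:215,235:335],(0,0),fx=4,fy=4,interpolation=3)
cv2.imwrite('pics/crop1.png',np.hstack([c1,np.vstack([c2,np.zeros((120,400,3),np.uint8)])])[...,::-1])
X=onz(a,(231,216.5),156);print(X,np.linalg.norm(X[:2]));print(proj(b,[*X[:2],156]),proj(b,[*X[:2],139]),proj(a,[*X[:2],122]))
print(KD(a)[0][0,0],proj(a,[168,602,240]))
```

```text
[556.33673931 203.61444326 156.        ] 592.4267119345546
[285.2493306  149.80905456] [285.65446903 155.26214914] [233.41659674 218.74117516]
437.21148144668643 [ 48.23096186 380.37403838]
```

View pics/crop1.png

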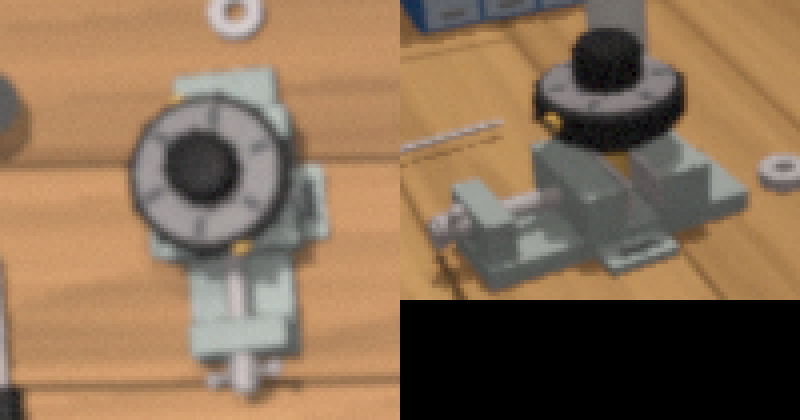

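The cap over the vice is at crop (201,165), top pixel (230.3,216.1), with an eyelet at crop (242,246). The side view at (287,149.5) agrees to about 4 mm. I'll go above (557,202).

Request:
step_arm --motion '[{"claw":85,"delta_pos":[-32,-19,-8],"turn":0},{"claw":85,"delta_pos":[-32,-19,-8],"turn":0},{"claw":85,"delta_pos":[-32,-19,-8],"turn":0},{"claw":85,"delta_pos":[-32,-19,-8],"turn":0},{"claw":85,"delta_pos":[-32,-19,0],"turn":0},{"claw":85,"delta_pos":[-32,-19,0],"turn":0},{"claw":85,"delta_pos":[-32,-19,0],"turn":0},{"claw":85,"delta_pos":[-32,-19,0],"turn":0}]' --force 25

```text
clock: 0.77
eef_pos: [374.4, 385.3, 271.2]
tcp_rot: [-3.141, -0.0, 2.87]
contact_force: [0.2, 0.2, -0.6]
opening: 0.992
grasp_force: 0.0
```

Request:
step_arm --motion '[{"claw":85,"delta_pos":[-32,-19,0],"turn":0},{"claw":85,"delta_pos":[-32,-19,0],"turn":0},{"claw":85,"delta_pos":[-32,-19,0],"turn":0},{"claw":85,"delta_pos":[-32,-19,0],"turn":0},{"claw":85,"delta_pos":[-32,-19,0],"turn":0},{"claw":85,"delta_pos":[-32,-19,0],"turn":0},{"claw":85,"delta_pos":[-32,-19,0],"turn":0},{"claw":85,"delta_pos":[0,0,0],"turn":0}]'

```text
clock: 1.43
eef_pos: [557.3, 194.3, 271.0]
tcp_rot: [-3.14, 0.002, 2.866]
contact_force: [0.1, -0.3, -0.1]
opening: 0.994
grasp_force: 0.0
```

Run:
```python
from h import *
f=snap('wrist','w1');s=sense()
for k in('clock','qpos','eef_pos','tcp_rot','contact_force','wrist_torque'):print(k,np.round(s[k],3))
for X in([558,202,156],[558,202,122]):print(proj(f,X))
```

```text
clock 1.483
qpos [ 3.370e-01  2.690e-01  1.678e+00 -1.000e-03  1.195e+00 -9.580e-01]
eef_pos [555.364 196.148 270.748]
tcp_rot [-3.141 -0.     2.866]
contact_force [-0.961  0.43   0.049]
wrist_torque [-0.014  0.     0.028]
[327.39772468 193.84010263]
[326.39439185 182.93586117]
```

View pics/w1.png

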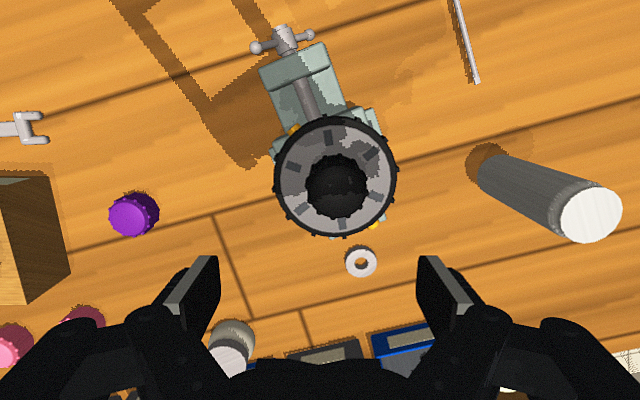

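The wrist view shows the head over the vice with its face ring centred near (336,176). The cap top is near (337,187), and the spray can and bearing are clear of it.

Run:
```python
import pickle
from h import *
f=pickle.load(open('pics/w1.pkl','rb'))
print(onz(f,(336,175.5),122),onz(f,(337,188),156))
g=f['img'][100:250,260:415]; cv2.imwrite('pics/c2.png',cv2.resize(g,(0,0),fx=4,fy=4,interpolation=3)[...,::-1])
for c in ([558,202],[556,199]):
  for r,z in((25,156),(25,122),(48.5,122)):
    P=np.array([proj(f,[c[0]+r*np.cos(t),c[1]+r*np.sin(t),z]) for t in np.linspace(0,6.28,60)]);print(c,r,z,P.min(0),P.max(0))
```

```text
[553.85621659 211.75723465 122.        ] [555.4879079  210.35454106 156.        ]
[558, 202] 25 156 [295.15694304 161.94755359] [359.66925914 223.96386888]
[558, 202] 25 122 [297.73677368 154.4001976 ] [355.07366163 210.05349483]
[558, 202] 48.5 122 [270.71742938 126.20271468] [382.15141765 234.37658293]
[556, 199] 25 156 [290.68542605 160.48836988] [355.28067889 222.65772558]
[556, 199] 25 122 [293.77351516 153.09905412] [351.17273018 208.87471487]
[556, 199] 48.5 122 [266.70910107 124.83653881] [378.25877919 233.24889812]
```

View pics/c2.png

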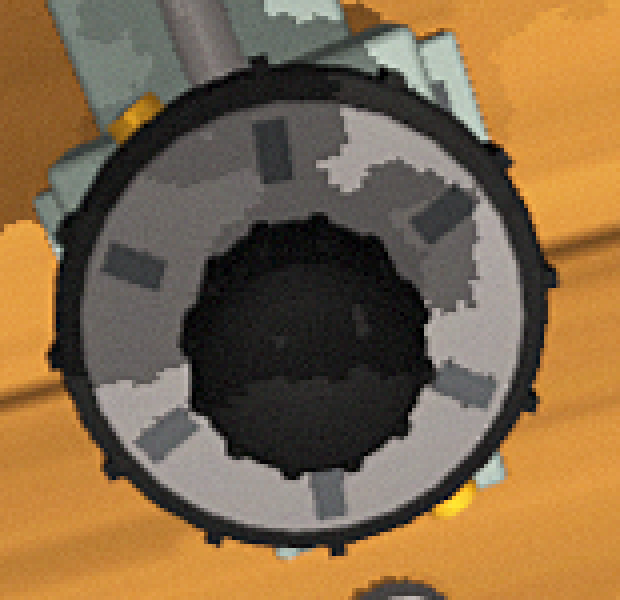

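Request:
step_arm --motion '[{"claw":85,"delta_pos":[0,0,0],"turn":0.12},{"claw":85,"delta_pos":[0,0,0],"turn":0.12},{"claw":85,"delta_pos":[0,0,0],"turn":0.12},{"claw":85,"delta_pos":[0,0,0],"turn":0.12},{"claw":85,"delta_pos":[0,0,0],"turn":0.12},{"claw":85,"delta_pos":[0,0,0],"turn":0.12},{"claw":85,"delta_pos":[0,0,0],"turn":0.12},{"claw":85,"delta_pos":[0,0,0],"turn":0.12}]'

```text
clock: 2.15
eef_pos: [552.7, 199.5, 271.0]
tcp_rot: [-3.141, -0.0, 1.905]
contact_force: [-0.5, -0.4, 0.1]
opening: 0.993
grasp_force: 0.0
```

The ring and cap are clear, but the arm was still settling in that frame, so I'll retake it now that it is still.

Run:
```python
from h import *
f=snap('wrist','w2');s=sense()
for k in('qpos','qvel','eef_pos','tcp_rot'):print(k,np.round(s[k],3))
p=proj(f,[556,203,139]).astype(int);print(p)
x0,y0=max(p[0]-75,0),max(p[1]-75,0);print(x0,y0)
cv2.imwrite('pics/c3.png',cv2.resize(f['img'][y0:y0+150,x0:x0+150],(0,0),fx=4,fy=4,interpolation=3)[...,::-1])
```

```text
qpos [0.344 0.267 1.681 0.    1.195 0.018]
qvel [-0.001  0.001 -0.002 -0.001  0.001 -0.296]
eef_pos [552.7   199.476 270.983]
tcp_rot [-3.141 -0.     1.896]
[323 187]
248 112
```

View pics/c3.png

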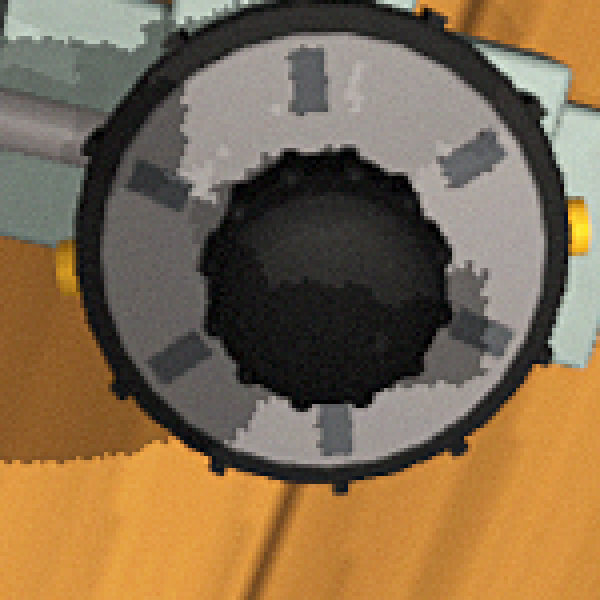

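The face ring centre is at (329,173.9) and the cap top at (329.7,182.5). The eyelets are at about (264.5,179) and (392.5,168.5).

Run:
```python
import pickle
from h import *
f=pickle.load(open('pics/w2.pkl','rb'));b=pickle.load(open('pics/side0.pkl','rb'));a=pickle.load(open('pics/top0.pkl','rb'))
for u,z in(((329,173.9),122),((329.75,182.5),156),((264.5,178.5),109),((392.5,168.5),109)):print(onz(f,u,z))
print(onz(a,(232.8,217.8),122),onz(a,(230.2,216.1),156),proj(b,[555,205,156]))
print(proj(f,[552.7,199.5,139]))
```

```text
[558.35245661 212.06935374 122.        ]
[557.59553712 212.78317564 156.        ]
[505.84167347 186.2195821  109.        ]
[611.98883428 232.82674371 109.        ]
[558.9713841  205.32901509 122.        ] [557.45822123 205.74546474 156.        ] [284.6341172  149.71638423]
[318.0483398  190.32979545]
```

Request:
step_arm --motion '[{"claw":85,"delta_pos":[3.4,4,25],"turn":0},{"claw":85,"delta_pos":[3.4,4,25],"turn":0},{"claw":85,"delta_pos":[0,0,0],"turn":0},{"claw":85,"delta_pos":[0,0,0],"turn":0}]'

```text
clock: 2.53
eef_pos: [557.6, 208.0, 220.3]
tcp_rot: [-3.138, -0.0, 1.913]
contact_force: [-0.0, -0.2, 0.3]
opening: 0.994
grasp_force: 0.0
```

Run:
```python
import pickle
from h import *
f=snap('wrist','w3');s=sense()
for k in('eef_pos','tcp_rot','qvel'):print(k,np.round(s[k],3))
b=pickle.load(open('pics/side0.pkl','rb'));w1=pickle.load(open('pics/w1.pkl','rb'))
print(onz(w1,(335.4,178.75),122),onz(w1,(337.4,186.5),156))
print(onz(b,(287,149.5),156))
print('proj',proj(f,[558,208,156]),proj(f,[558,208,122]),'tcp',proj(f,s['eef_pos']))
cv2.imwrite('pics/c4.png',f['img'][...,::-1])
```

```text
eef_pos [558.482 208.045 221.605]
tcp_rot [-3.141 -0.     1.912]
qvel [-0.006 -0.019 -0.021 -0.001 -0.003  0.007]
[556.50829449 210.51453731 122.        ] [554.41564601 210.9564122  156.        ]
[561.50589223 203.30492569 156.        ]
proj [318.88628271 219.14448219] [318.9137301 202.8229871] tcp [319.8552948  271.02950365]
```

View pics/c4.png

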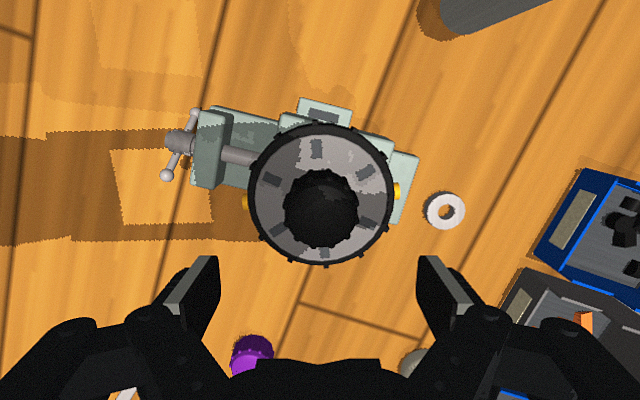

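The cap top is at (321,211), nearly midway between the fingertips at (207/430,270). Allowing for the wrist camera's offset, the axis is about (558.5,209). I'll descend.

Request:
step_arm --motion '[{"claw":85,"delta_pos":[1,0,20],"turn":0},{"claw":85,"delta_pos":[0,0,20],"turn":0},{"claw":85,"delta_pos":[0,0,20],"turn":0},{"claw":85,"delta_pos":[0,0,15],"turn":0},{"claw":85,"delta_pos":[0,0,10],"turn":0},{"claw":85,"delta_pos":[0,0,0],"turn":0},{"claw":85,"delta_pos":[0,0,0],"turn":0}]'

```text
clock: 3.17
eef_pos: [559.0, 208.8, 137.2]
tcp_rot: [3.141, -0.0, 1.91]
contact_force: [0.3, 1.4, -0.8]
opening: 0.994
grasp_force: 0.0
```

Request:
step_arm --motion '[{"claw":60,"delta_pos":[0,0,0],"turn":0},{"claw":60,"delta_pos":[0,0,0],"turn":0},{"claw":56,"delta_pos":[0,0,0],"turn":0},{"claw":56,"delta_pos":[0,0,0],"turn":0},{"claw":56,"delta_pos":[0,0,0],"turn":0},{"claw":56,"delta_pos":[0,0,0],"turn":0}]' --force 20

```text
clock: 3.67
eef_pos: [558.7, 208.7, 136.5]
tcp_rot: [3.141, 0.0, 1.91]
contact_force: [0.0, 0.3, 0.7]
opening: 0.657
grasp_force: 0.0
```

Run:
```python
from h import *
f=snap('wrist','w4');s=sense()
for k in('eef_pos','tcp_rot','qpos','contact_force','wrist_torque','opening'):print(k,np.round(s[k],3))
b=snap('side','s4')['img']
cv2.imwrite('pics/c5.png',np.hstack([f['img'][140:400,120:520],cv2.resize(b[110:210,235:335],(260,260),interpolation=3)])[...,::-1])
```

```text
eef_pos [558.663 208.676 136.4  ]
tcp_rot [3.141 0.    1.91 ]
qpos [ 0.355  0.424  1.784 -0.     0.934  0.016]
contact_force [-1.141  0.355  0.2  ]
wrist_torque [-0.018  0.028  0.044]
opening 0.659
```

View pics/c5.png

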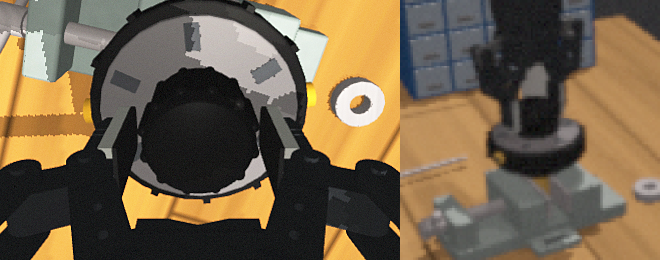

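The pads straddle the cap evenly at crop x 128/275, with the cap at 142–262. No side touches at 56 mm and the tips are clear of the face. I'll close gently.

Request:
step_arm --motion '[{"claw":46,"delta_pos":[0,0,0],"turn":0},{"claw":46,"delta_pos":[0,0,0],"turn":0},{"claw":46,"delta_pos":[0,0,0],"turn":0},{"claw":40,"delta_pos":[0,0,0],"turn":0},{"claw":40,"delta_pos":[0,0,0],"turn":0},{"claw":40,"delta_pos":[0,0,0],"turn":0}]' --force 25

```text
clock: 4.27
eef_pos: [558.7, 208.7, 136.5]
tcp_rot: [3.141, -0.0, 1.91]
contact_force: [-1.0, -0.6, 5.0]
opening: 0.58
grasp_force: 26.3
```

```bash
cat > st.py <<'E'
from h import *
s=sense()
for k in('clock','eef_pos','tcp_rot','qpos','contact_force','wrist_torque','opening','grasp_force'):print(k,np.round(s[k],3))
E
python3 st.py
```

```text
clock 4.267
eef_pos [558.683 208.722 136.494]
tcp_rot [ 3.141 -0.     1.91 ]
qpos [0.355 0.423 1.783 0.    0.934 0.016]
contact_force [-0.999 -0.606  5.039]
wrist_torque [-0.109  0.209  0.046]
opening 0.58
grasp_force 26.342
```

Request:
step_arm --motion '[{"claw":40,"delta_pos":[0,0,0],"turn":0.05},{"claw":40,"delta_pos":[0,0,0],"turn":0.05},{"claw":40,"delta_pos":[0,0,0],"turn":0}]'

```text
clock: 4.52
eef_pos: [558.9, 208.8, 136.5]
tcp_rot: [3.141, -0.0, 1.808]
contact_force: [0.6, -0.4, 4.3]
opening: 0.577
grasp_force: 26.3
```

```bash
python3 st.py
```

```text
clock 4.517
eef_pos [558.904 208.752 136.489]
tcp_rot [ 3.141 -0.     1.808]
qpos [ 0.355  0.424  1.783 -0.     0.934  0.118]
contact_force [ 0.576 -0.415  4.327]
wrist_torque [ 0.001  0.078 -0.025]
opening 0.577
grasp_force 26.255
```

Request:
step_arm --motion '[{"claw":40,"delta_pos":[0,0,0],"turn":0.04},{"claw":40,"delta_pos":[0,0,0],"turn":0.04},{"claw":40,"delta_pos":[0,0,0],"turn":0}]'

```text
clock: 4.77
eef_pos: [558.9, 208.8, 136.5]
tcp_rot: [3.141, -0.0, 1.73]
contact_force: [-0.1, -0.2, 5.7]
opening: 0.585
grasp_force: 26.3
```

```bash
python3 st.py
```

```text
clock 4.767
eef_pos [558.921 208.767 136.498]
tcp_rot [ 3.141 -0.     1.73 ]
qpos [ 0.355  0.424  1.783 -0.     0.934  0.196]
contact_force [-0.123 -0.206  5.709]
wrist_torque [-0.006  0.093  0.01 ]
opening 0.585
grasp_force 26.282
```

Request:
step_arm --motion '[{"claw":40,"delta_pos":[0,0,0],"turn":0.04},{"claw":40,"delta_pos":[0,0,0],"turn":0.02},{"claw":40,"delta_pos":[0,0,0],"turn":0}]'

```text
clock: 5.02
eef_pos: [558.9, 208.8, 136.5]
tcp_rot: [3.141, -0.0, 1.671]
contact_force: [-0.3, -0.5, 5.2]
opening: 0.575
grasp_force: 26.3
```

```bash
python3 st.py
```

```text
clock 5.017
eef_pos [558.867 208.758 136.489]
tcp_rot [ 3.141 -0.     1.671]
qpos [ 0.355  0.424  1.783 -0.     0.934  0.255]
contact_force [-0.293 -0.512  5.237]
wrist_torque [-0.026  0.052  0.079]
opening 0.575
grasp_force 26.303
```

Request:
step_arm --motion '[{"claw":40,"delta_pos":[0,0,0],"turn":0.04},{"claw":40,"delta_pos":[0,0,0],"turn":0.04}]'

```text
clock: 5.18
eef_pos: [558.9, 208.7, 136.5]
tcp_rot: [3.141, -0.0, 1.591]
contact_force: [0.6, -0.6, 5.4]
opening: 0.583
grasp_force: 26.4
```

```bash
python3 st.py
```

```text
clock 5.183
eef_pos [558.877 208.744 136.486]
tcp_rot [ 3.141 -0.     1.591]
qpos [ 0.355  0.424  1.783 -0.     0.934  0.335]
contact_force [ 0.608 -0.571  5.406]
wrist_torque [-0.113  0.081  0.062]
opening 0.583
grasp_force 26.436
```

Request:
step_arm --motion '[{"claw":40,"delta_pos":[0,0,0],"turn":0.04},{"claw":40,"delta_pos":[0,0,0],"turn":0.04}]'

```text
clock: 5.35
eef_pos: [558.9, 208.7, 136.5]
tcp_rot: [3.141, -0.0, 1.511]
contact_force: [-0.4, -1.0, 5.7]
opening: 0.584
grasp_force: 26.4
```

```bash
python3 st.py
```

```text
clock 5.35
eef_pos [558.868 208.741 136.507]
tcp_rot [ 3.141 -0.     1.511]
qpos [ 0.355  0.424  1.783 -0.     0.934  0.415]
contact_force [-0.445 -1.05   5.739]
wrist_torque [-0.087  0.008  0.024]
opening 0.584
grasp_force 26.432
```

0.4 rad has gone past the hard-stop range with no torque, so this is the loosening way. I'll carry on, following the climb.

Request:
step_arm --motion '[{"claw":40,"delta_pos":[0,0,-0.5],"turn":0.1},{"claw":40,"delta_pos":[0,0,-0.3],"turn":0.1},{"claw":40,"delta_pos":[0,0,-0.3],"turn":0.1},{"claw":40,"delta_pos":[0,0,-0.3],"turn":0.1},{"claw":40,"delta_pos":[0,0,-0.3],"turn":0.1}]'

```text
clock: 5.77
eef_pos: [558.7, 208.7, 138.0]
tcp_rot: [3.141, -0.0, 1.008]
contact_force: [-0.2, -1.1, 4.2]
opening: 0.581
grasp_force: 26.3
```

```bash
python3 st.py
```

```text
clock 5.767
eef_pos [558.73  208.73  138.013]
tcp_rot [ 3.141 -0.     1.008]
qpos [ 0.355  0.422  1.782 -0.     0.937  0.918]
contact_force [-0.183 -1.13   4.167]
wrist_torque [-0.032  0.023  0.062]
opening 0.581
grasp_force 26.284
```

Request:
step_arm --motion '[{"claw":40,"delta_pos":[0,0,-0.3],"turn":0.1},{"claw":40,"delta_pos":[0,0,-0.3],"turn":0.1},{"claw":40,"delta_pos":[0,0,-0.3],"turn":0.1},{"claw":40,"delta_pos":[0,0,-0.3],"turn":0.1},{"claw":40,"delta_pos":[0,0,-0.3],"turn":0.1},{"claw":40,"delta_pos":[0,0,-0.3],"turn":0.1},{"claw":40,"delta_pos":[0,0,-0.3],"turn":0.1},{"claw":40,"delta_pos":[0,0,-0.3],"turn":0.1}]'

```text
clock: 6.43
eef_pos: [558.7, 208.8, 140.5]
tcp_rot: [-3.142, -0.0, 0.208]
contact_force: [-0.6, -0.4, 4.0]
opening: 0.587
grasp_force: 26.3
```

Request:
step_arm --motion '[{"claw":40,"delta_pos":[0,0,-0.3],"turn":0.1},{"claw":40,"delta_pos":[0,0,-0.3],"turn":0.1},{"claw":40,"delta_pos":[0,0,-0.3],"turn":0.1},{"claw":40,"delta_pos":[0,0,-0.3],"turn":0.1},{"claw":40,"delta_pos":[0,0,-0.3],"turn":0.1},{"claw":40,"delta_pos":[0,0,-0.3],"turn":0.1},{"claw":40,"delta_pos":[0,0,-0.3],"turn":0.1},{"claw":40,"delta_pos":[0,0,-0.3],"turn":0.1}]'

```text
clock: 7.1
eef_pos: [558.7, 208.9, 142.9]
tcp_rot: [-3.141, -0.0, -0.592]
contact_force: [-0.6, 0.9, 5.1]
opening: 0.582
grasp_force: 26.4
```

```bash
python3 st.py
```

```text
clock 7.1
eef_pos [558.681 208.859 142.913]
tcp_rot [-3.141 -0.    -0.592]
qpos [0.355 0.415 1.779 0.    0.947 2.518]
contact_force [-0.622  0.887  5.106]
wrist_torque [0.139 0.114 0.088]
opening 0.582
grasp_force 26.421
```

Request:
step_arm --motion '[{"claw":40,"delta_pos":[0,0,-0.3],"turn":0.1},{"claw":40,"delta_pos":[0,0,-0.3],"turn":0.1},{"claw":40,"delta_pos":[0,0,-1],"turn":0},{"claw":40,"delta_pos":[0,0,-1],"turn":0}]' --force 40

```text
clock: 7.43
eef_pos: [558.3, 208.5, 145.0]
tcp_rot: [3.141, 0.0, -0.786]
contact_force: [0.4, 0.5, -0.2]
opening: 0.575
grasp_force: 41.3
```

Request:
step_arm --motion '[{"claw":40,"delta_pos":[0,0,-1],"turn":0},{"claw":40,"delta_pos":[0,0,-1],"turn":0}]'

```text
clock: 7.6
eef_pos: [558.3, 208.5, 147.1]
tcp_rot: [3.141, 0.0, -0.787]
contact_force: [-0.0, -0.5, -0.1]
opening: 0.579
grasp_force: 41.3
```

```bash
python3 st.py
```

```text
clock 7.6
eef_pos [558.304 208.536 147.092]
tcp_rot [ 3.141  0.    -0.787]
qpos [ 0.355  0.41   1.776 -0.     0.956  2.713]
contact_force [-0.009 -0.466 -0.087]
wrist_torque [ 0.002  0.005 -0.019]
opening 0.579
grasp_force 41.336
```

Request:
step_arm --motion '[{"claw":40,"delta_pos":[0,0,-4],"turn":0},{"claw":40,"delta_pos":[0,0,-8],"turn":0},{"claw":40,"delta_pos":[0,0,-12],"turn":0},{"claw":40,"delta_pos":[0,0,-15],"turn":0},{"claw":40,"delta_pos":[0,0,-15],"turn":0},{"claw":40,"delta_pos":[0,0,-15],"turn":0},{"claw":40,"delta_pos":[0,0,-14],"turn":0},{"claw":40,"delta_pos":[0,0,-8],"turn":0}]'

```text
clock: 8.27
eef_pos: [559.4, 209.0, 241.4]
tcp_rot: [-3.139, -0.001, -0.79]
contact_force: [-0.1, 0.1, -0.4]
opening: 0.582
grasp_force: 41.4
```

Request:
step_arm --motion '[{"claw":40,"delta_pos":[0,0,-2],"turn":0},{"claw":40,"delta_pos":[0,0,0],"turn":0},{"claw":40,"delta_pos":[0,0,0],"turn":0},{"claw":40,"delta_pos":[0,0,0],"turn":0}]'

```text
clock: 8.6
eef_pos: [558.1, 208.5, 239.5]
tcp_rot: [3.14, 0.001, -0.79]
contact_force: [0.4, -0.1, -0.3]
opening: 0.571
grasp_force: 41.4
```

```bash
python3 st.py
python3 - <<'E'
from h import *
f=snap('wrist','w6')['img'];b=snap('side','s6')['img']
cv2.imwrite('pics/c6.png',np.hstack([cv2.resize(f[100:400,120:520],(400,300)),cv2.resize(b[80:215,235:370],(390,300),interpolation=3)])[...,::-1])
E
```

```text
clock 8.6
eef_pos [558.129 208.468 239.518]
tcp_rot [ 3.14e+00  1.00e-03 -7.90e-01]
qpos [0.355 0.308 1.697 0.    1.138 2.716]
contact_force [ 0.4   -0.144 -0.258]
wrist_torque [-0.026 -0.035 -0.018]
opening 0.571
grasp_force 41.362
```

View pics/c6.png

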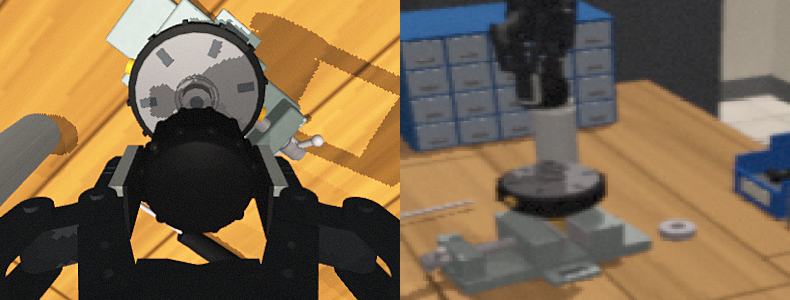

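The wrist crop shows the cap held between the pads at (200,170) and the bare hub at (195,95). In the side crop the eyelet is still at the left, at (510,202), so the head has not turned.

```bash
python3 -c "
from rig import *
print(sign_off())"
```

```text
the job is handed in; nothing more can be done
None
```

The vice head's cap had a left-handed thread (it loosened clockwise seen from above); it is unscrewed and held in the gripper about 100 mm above the head's face, the head has not visibly turned in the jaws, nothing else was touched, and the job is handed in.

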